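# Make up two sampling kits from mixed stock

### The job

Make up two kits from the stock on the green board. Blue tray: the blue-capped vial standing in the middle pocket, the rubber stopper standing in the white-floored end pocket and the brass weight standing in the other end pocket; yellow tray: the black-capped vial standing in the short pocket and the bright steel pinch clamp lying flat in the long pocket, either way round. Never let those two vials tip over, and leave the rest of the stock where it stands.

Things in the scene. Friction and masses are not known exactly. Their poses are not given: they have to be found in the camera images.
- blue_tray: Blue kit tray, fixed to the worktop at any yaw, 72 mm wide (its x), 184 mm long (its y). Origin: centre of the underside. Floor at z = 3 mm, top of rim and dividers (4 mm thick) at z = 10 mm. Three equal pockets in a row, 56 mm along y, 64 mm along x, centred at y = +60, 0 and -60 mm; the one at y = +60 mm has a white floor, the others blue.
- yellow_tray: Yellow kit tray, fixed to the worktop at any yaw, 72 mm wide (its x), 184 mm long (its y). Origin: centre of the underside. Floor at z = 3 mm, top of rim and dividers (4 mm thick) at z = 10 mm. Two pockets, 64 mm along x: the short one 56 mm along y, centred at y = +60 mm; the long one 116 mm along y, centred at y = -30 mm.
- vial_blue: Clear glass vial with grey filling and a blue screw cap, 25 mm in diameter, 63 mm high (body 55 mm); z along its axis. Grip the body. At the start on the green board, whose top is 16 mm above the worktop. Origin: centre of the underside.
- vial_black: Clear glass vial with grey filling and a black screw cap, 25 mm in diameter, 63 mm high (body 55 mm); z along its axis. Grip the body. At the start on the green board, whose top is 16 mm above the worktop. Origin: centre of the underside.
- vial_white: Clear glass vial with grey filling and a white screw cap, 25 mm in diameter, 63 mm high (body 55 mm); z along its axis. Grip the body. At the start on the green board, whose top is 16 mm above the worktop. Origin: centre of the underside. Not for a kit.
- clamp_bright: Bright steel (light grey) pinch clamp lying flat on the green board (its top 16 mm above the worktop): 65 mm long (its x), 41 mm across (its y), 18 mm high, thin brass thumb screw to -y. The jaw plates fill y = -7 to +21 mm (28 mm): grip across them, along its y, at y = +7 mm. Origin: on the underside, mid-length.
- clamp_black: Black pinch clamp lying flat on the green board (its top 16 mm above the worktop): 65 mm long (its x), 41 mm across (its y), 18 mm high, thin brass thumb screw to -y. The jaw plates fill y = -7 to +21 mm (28 mm): grip across them, along its y, at y = +7 mm. Origin: on the underside, mid-length. Not for a kit.
- weight_brass: Yellow brass calibration weight: an upright cylinder 32 mm in diameter, about 27 mm high, with a knob on top, 46 mm high over all, about 0.2 kg. Grip the cylinder. At the start on the green board, whose top is 16 mm above the worktop. Origin: centre of the underside.
- weight_grey: Grey steel calibration weight of the same shape, 26 mm in diameter, 36 mm high. At the start on the green board, whose top is 16 mm above the worktop. Origin: centre of the underside. Not for a kit.
- rubber_stopper: Red-brown rubber stopper standing on its narrow end, 27 mm in diameter at the top, tapering slightly downwards, 26 mm high. At the start on the green board, whose top is 16 mm above the worktop. Origin: centre of the underside.
There are look-alikes about, which are no part of the job. What is shaped like the weight_brass but purple is not meant.

How it is judged:
At the end, for the whole second after the job is handed in: Blue vial, stopper, brass weight and black vial upright (under 0.15 rad) and bright clamp flat, each on the floor of its own pocket (any spot inside it), at rest; white vial, black clamp and grey weight within 25 mm of where they started (x of vial_blue in the frame of blue_tray between -0.022 and 0.022 m and y of vial_blue in the frame of blue_tray between -0.018 and 0.018 m and z of vial_blue in the frame of blue_tray between -0.001 and 0.007 m and angle between each of vial_blue, rubber_stopper, weight_brass, vial_black, clamp_bright's own z axis and vertical below 0.15 rad and linear speed of each of vial_blue, rubber_stopper, weight_brass, vial_black, clamp_bright below 0.02 m/s and angular speed of each of vial_blue, rubber_stopper, weight_brass, vial_black, clamp_bright below 0.2 rad/s and x of rubber_stopper in the frame of blue_tray between -0.022 and 0.022 m and y of rubber_stopper in the frame of blue_tray between 0.042 and 0.078 m and z of rubber_stopper in the frame of blue_tray between -0.001 and 0.007 m and x of weight_brass in the frame of blue_tray between -0.022 and 0.022 m and y of weight_brass in the frame of blue_tray between -0.078 and -0.042 m and z of weight_brass in the frame of blue_tray between -0.001 and 0.007 m and x of vial_black in the frame of yellow_tray between -0.022 and 0.022 m and y of vial_black in the frame of yellow_tray between 0.042 and 0.078 m and z of vial_black in the frame of yellow_tray between -0.001 and 0.007 m and x of clamp_bright in the frame of yellow_tray between -0.028 and 0.028 m and y of clamp_bright in the frame of yellow_tray between -0.072 and 0.012 m and z of clamp_bright in the frame of yellow_tray between -0.001 and 0.007 m and distance of each of vial_white, clamp_black, weight_grey from where it was at the start of the episode below 0.025 m); the robot touches nothing.
It fails at once if a glass vial for a kit is tipped over (more than 0.8 rad) (angle between any of vial_blue, vial_black's own z axis and vertical above 0.8 rad).
It fails at once if stock that belongs to no kit is shifted by more than 25 mm (distance of any of vial_white, clamp_black, weight_grey from where it was at the start of the episode above 0.025 m).
It also fails if it takes over 128 s, if anything falls off the work surface, if the arm or the gripper's body presses on something with over 40 N, if the wrist force passes 120 N, or if a joint passes its speed limit or range.

### The arm

A 7-joint arm with a two-finger parallel gripper is mounted at the origin on a cart in front of the work surface, level with it; the furniture and walls round the work are solid. World frame = base frame: x ahead of the robot, y to its left, z up, the work surface at z = 0. Lengths are in m, angles in rad, forces in N, time in s.
With the tool pointing down it reaches from about 0.35 to 0.9 m from the base axis. Payload 8.1 kg.
Tool frame: the origin (TCP) lies between the finger pads; the fingertips stand 22 mm ahead of it and the grasp point (between the pads) lies 3 mm ahead of it (arm.tip_reach is the distance from the TCP to the fingertips, in m); z points along the fingers, y is the line along which they close (so a half turn about z gives the same grasp; the last joint's range is limited). The gripper opens to 92 mm and grips with 3 to 60 N. Pads are 19 mm wide; open, the fingers measure 130 mm over their backs; the gripper's body (75 mm by 190 mm) begins 47 mm behind the grasp point.
Start: joints at [1.025, 0.434, 0.025, 1.573, -0.012, 1.134, -0.075], TCP at [0.268, -0.565, 0.249] pointing down, gripper open.
Joint ranges: [-2.62, 2.62], [-0.44, 2.09], [-1.27, 1.32], [0.08, 2.57], [-1.32, 4.46], [0.12, 2], [-2.74, 2.74]. Speed limits (rad/s): [2.22, 2.22, 3.01, 3.01, 3.14, 3.14, 3.14].

### API

Orientations are given as a rotation vector (axis times angle).
In Python, from cell import telemetry, vision, job, arm gives the robot as it stands. The module is installed in compiled form; this text tells all that it offers.
- The arm moves only by the shell command python3 -m creep 'ROWS' [FORCE]. ROWS is text: rows parted by semicolons, each of 7 numbers parted by spaces: the finger opening in cm, from 0 to 9.18, then the shift along the tool's x, y, z in cm, then the turn, a rotation vector about the tool's x, y, z in degrees. A call has 1 to 5 rows; each row is the pose to reach, as a shift and turn from the pose commanded when the call began, along the tool's axes at that moment; what a row does not reach only later rows make up. A row lasts 1/8 s, in which the tool goes at most 62.5 mm and 10.7 degrees, less where a joint would pass 70% of its speed; a pose out of reach is approached as far as the arm can. A call with a gripper value outside its range is refused whole. The fingers move at their own pace and stop on an object; FORCE is the grip in N (left out, the last holds). Time passes only in rows, so rows that repeat a pose let the fingers close. It gives the time, the measured TCP pose, the force, the opening and the grip force at its end, in the units of the state.
- telemetry.observe(): the state, without advancing time (a new reading comes with each control period).
- vision.get_image(name): name is "scene" or "top" or "wrist"; returns the picture (420x560x3 uint8, red, green, blue); there is no depth.
- vision.camera_info(name): a dict with "fov_y" (degrees; the focal length in pixels is half the picture's height over the tangent of half this angle, whatever the lens; pixels are square), "cx", "cy" (the principal point, pixels), "extrinsics" (4x4, takes a point from camera to world coordinates). Camera axes: x right, y down, z forward; pixel columns grow to the right and rows downward; lengths in m; the calibration is good to about 2 mm. A picture is of the moment at which its call begins: read the wrist's pose just before it. camera_info takes no time and is no camera call; for the wrist camera it gives the pose at the moment of the call.
- job.sign_off(): hands the job in; it is judged then, once.
The state is a dict: "clock": time; "joints": joint angles; "dq": joint speeds; "joint_efforts": joint torques, N m; "position": TCP position; "ee_rot": TCP orientation; "force": force on the tool from outside, world axes, zero at the start; "ft_torque": the same for the moment, N m; "width": opening from 0.0 (shut) to 1.0 (fully open); "gripper_force": force on a finger pad.
Only numpy, scipy, OpenCV 4.12 (cv2) and the standard library are available. Lean on these libraries where they do the work, as an engineer would, in place of code of your own. Each camera call takes 0.05 s, during which the arm holds its last target. There are 200 camera calls.

## Working session

There is one attempt and no reset: what is moved stays moved. The work goes in short steps, Python scripts to look and compute and a shell command to move; the robot and the scene stay as the last step left them, time stands still between calls to the robot, and variables do not carry over. Pictures are saved under pics/ and viewed, at most 19 in all, crops included, and the job is handed in when it is done.

```bash
mkdir -p pics; ls
python3 - <<'E'
from cell import telemetry, vision, job, arm
import cv2,numpy as np
for n in ("scene","top"):
    im=vision.get_image(n); cv2.imwrite(f"pics/{n}0.png",cv2.resize(im[:,:,::-1],(784,588),interpolation=cv2.INTER_CUBIC)); np.save(f"{n}0.npy",im)
    print(n,vision.camera_info(n))
s=telemetry.observe(); print(s); print(vision.camera_info("wrist"),arm.tip_reach)
E
```

```text
pics
scene {'fov_y': 46.903117467822675, 'cx': 277.2804209271101, 'cy': 206.44257061404127, 'extrinsics': array([[-0.06652401, -0.60515036,  0.79332692, -0.71688796],
       [-0.99776477,  0.04538638, -0.04904627,  0.15702929],
       [-0.00632587, -0.79481641, -0.60681699,  1.0263136 ],
       [ 0.        ,  0.        ,  0.        ,  1.        ]])}
top {'fov_y': 57.365580543987704, 'cx': 280.9157860113915, 'cy': 213.53463523330475, 'extrinsics': array([[-1.32188750e-02, -9.90579908e-01,  1.36296393e-01,
         4.19391720e-01],
       [-9.99911587e-01,  1.32920172e-02, -3.73459215e-04,
         4.91762318e-02],
       [-1.44171280e-03, -1.36289279e-01, -9.90668034e-01,
         1.17320082e+00],
       [ 0.00000000e+00,  0.00000000e+00,  0.00000000e+00,
         1.00000000e+00]])}
{'clock': 0.1, 'joints': array([ 1.02543355,  0.43513284,  0.02496534,  1.57401321, -0.01159304,
        1.13401162, -0.07509901]), 'dq': array([ 0.0003429 , -0.00140448,  0.00068821, -0.0026692 , -0.00086627,
       -0.00048836,  0.00038616]), 'joint_efforts': array([ 2.57453779e-03, -6.69130325e+01,  9.87603441e-01, -3.15145540e+01,
       -6.05550315e-02,  3.74431524e-02,  1.21402359e-04]), 'position': array([ 0.2675426 , -0.56435839,  0.24803331]), 'ee_rot': array([-3.06362451e+00, -6.89437539e-01,  6.89040862e-04]), 'force': array([ 1.06863241, -0.20601483, -0.26143431]), 'ft_torque': array([-0.03350995,  0.01224098,  0.03211628]), 'gripper_force': 0.0, 'width': 1.0000981896237782}
{'fov_y': 65.87480258047185, 'cx': 277.1997433599383, 'cy': 211.315263362814, 'extrinsics': array([[ 0.42703246, -0.86916633, -0.2493856 ,  0.33419604],
       [-0.90423315, -0.41119686, -0.11523696, -0.53305223],
       [-0.00238649,  0.27471265, -0.96152341,  0.38365663],
       [ 0.        ,  0.        ,  0.        ,  1.        ]])} 0.022
```

View pics/top0.png

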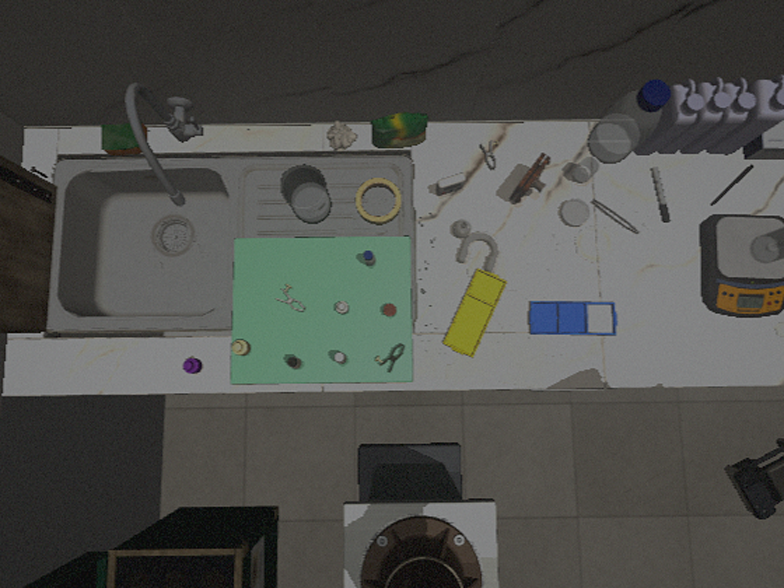

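View pics/scene0.png

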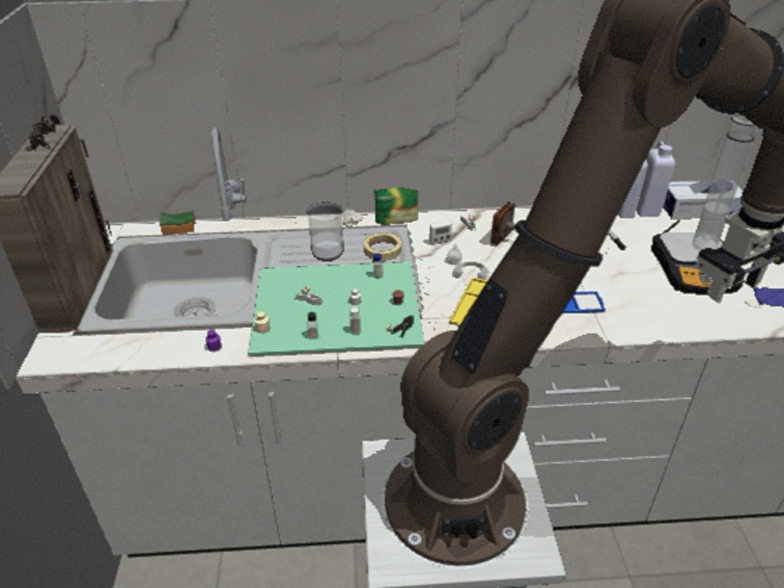

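The top view (784×588) shows these candidates:
- Blue-cap vial (368,257), black-cap vial (293,360), white-cap vial (339,356).
- Bright clamp (290,298), black clamp (392,355).
- Brass weight (240,347), grey weight (341,307), and the purple decoy (192,365) off the board.
- Stopper (389,310).
- Yellow tray (474,313); blue tray (572,318) with its white end on the right.

Next I get coarse positions from both views and one close crop.

```bash
cat > h.py <<'E'
import numpy as np,cv2
from cell import telemetry,vision
def ray(info,uv):
    f=210/np.tan(np.radians(info["fov_y"]/2)); E=info["extrinsics"]
    d=E[:3,:3]@np.array([(uv[0]-info["cx"])/f,(uv[1]-info["cy"])/f,1.]); return E[:3,3],d/np.linalg.norm(d)
def onz(info,uv,z):
    o,d=ray(info,uv); return o+d*(z-o[2])/d[2]
def tri(*rs):
    A=sum(np.eye(3)-np.outer(d,d) for o,d in rs); b=sum((np.eye(3)-np.outer(d,d))@o for o,d in rs)
    p=np.linalg.solve(A,b); return p,max(np.linalg.norm((np.eye(3)-np.outer(d,d))@(p-o)) for o,d in rs)
def proj(info,p):
    f=210/np.tan(np.radians(info["fov_y"]/2)); E=info["extrinsics"]; c=E[:3,:3].T@(np.array(p)-E[:3,3]); return c[:2]/c[2]*f+[info["cx"],info["cy"]]
E
python3 - <<'E'
from h import *
T=vision.camera_info("top");S=vision.camera_info("scene")
t={"blue":(368,257),"black":(293,359),"white":(339,356),"clamp":(290,298),"bclamp":(392,355),"brass":(240,347),"grey":(341,307),"stopper":(389,310),"ytray":(474,313),"btray":(572,318)}
s={"blue":(378,258),"black":(312,318),"white":(355,310),"brass":(262,316),"grey":(355,291),"stopper":(398,293)}
for k,v in t.items():
    uv=np.array(v)/1.4; print(k,onz(T,uv,.03).round(3), tri(ray(T,uv),ray(S,np.array(s[k])/1.4))if k in s else "")
a=np.load("top0.npy")[:,:,::-1][160:280,160:450]; b=np.load("scene0.npy")[:,:,::-1][180:255,175:315]
a=cv2.resize(a,(797,330),interpolation=cv2.INTER_CUBIC); b=cv2.resize(b,(480,257),interpolation=cv2.INTER_CUBIC)
o=np.zeros((590,797,3),np.uint8);o[:330]=a;o[332:589,:480]=b;cv2.imwrite("pics/crop0.png",np.clip(o*1.5,0,255).astype(np.uint8))
E
```

```text
blue [0.669 0.102 0.03 ] (array([0.66011725, 0.09851037, 0.07116547]), np.float64(0.001987668297552488))
black [0.451 0.263 0.03 ] (array([0.45034011, 0.25576417, 0.06236102]), np.float64(0.0007459112866576897))
white [0.456 0.165 0.03 ] (array([0.45476885, 0.15973147, 0.0758321 ]), np.float64(0.0008629434679034953))
clamp [0.582 0.271 0.03 ] 
bclamp [0.457 0.053 0.03 ] 
brass [0.478 0.375 0.03 ] (array([0.47692727, 0.36871876, 0.05298604]), np.float64(8.471401736297499e-05))
grey [0.561 0.161 0.03 ] (array([0.55821309, 0.15801493, 0.04976778]), np.float64(0.0010696473099003688))
stopper [0.553 0.058 0.03 ] (array([0.5512317 , 0.05676589, 0.04324653]), np.float64(0.0013650330766856015))
ytray [ 0.544 -0.124  0.03 ] 
btray [ 0.53  -0.332  0.03 ]
```

View pics/crop0.png

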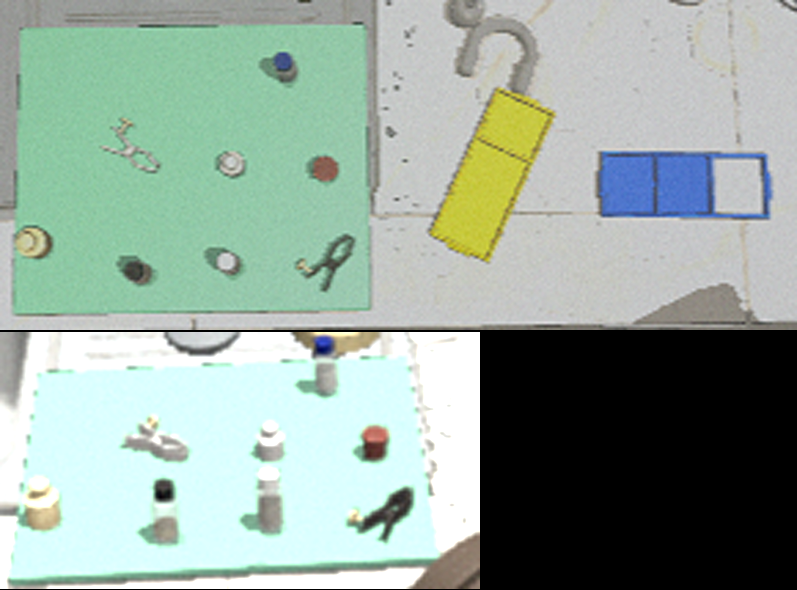

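Identities confirmed: the stopper is the red one, and the weights are brass on the board's left edge and grey in the middle. Moving the wrist camera over the trays.

```bash
python3 -m creep '9.18 25 -7 -7 0 0 25.4;9.18 25 -7 -7 0 0 25.4;9.18 25 -7 -7 0 0 25.4;9.18 25 -7 -7 0 0 25.4;9.18 25 -7 -7 0 0 25.4'
cat >> h.py <<'E'
from scipy.spatial.transform import Rotation as Ro
def shot(k,save=True):
    i=vision.camera_info("wrist"); im=vision.get_image("wrist"); np.savez(k,im=im,**{a:np.array(b) for a,b in i.items()})
    if save: cv2.imwrite(f"pics/{k}.png",cv2.resize(im[:,:,::-1],(784,588),interpolation=cv2.INTER_CUBIC))
def load(k):
    d=np.load(k+".npz"); return d["im"],{a:d[a][()] for a in ("fov_y","cx","cy","extrinsics")}
def togo(p,yaw=None):
    "tool-frame shift in cm and turn to world TCP p"
    s=telemetry.observe(); R=Ro.from_rotvec(s["ee_rot"]); x=R.as_matrix()[:,0]
    print("pos",s["position"].round(4),"yaw",np.degrees(np.arctan2(x[1],x[0])).round(2),"tilt",np.degrees(np.arccos(-R.as_matrix()[2,2])).round(2),"t",round(s["clock"],2),"shift cm",(R.inv().apply(np.array(p)-s["position"])*100).round(2),"w",s["width"])
E
python3 -c "
from h import *
togo([.52,-.35,.33])"
```

```text
clock: 0.72
position: [0.4675, -0.3904, 0.3194]
ee_rot: [-3.14, -0.009, -0.003]
force: [-0.7, -0.1, -0.3]
width: 1.002
gripper_force: 0.0
pos [ 0.4675 -0.3904  0.3194] yaw 0.34 tilt 0.13 t 0.72 shift cm [ 5.27 -4.01 -1.05] w 1.0023427765093533
```

```bash
python3 -m creep '9.18 5.3 -4 -1 0 0 0.3;9.18 5.3 -4 -1 0 0 0.3;9.18 5.3 -4 -1 0 0 0.3' >/dev/null; python3 -c "
from h import *
shot('w1')"
python3 -m creep '9.18 0 -6 0 0 0 0;9.18 0 -12 0 0 0 0;9.18 0 -18 0 0 0 0;9.18 0 -22 0 0 0 0;9.18 0 -22 0 0 0 0' >/dev/null; python3 -c "
from h import *
shot('w2')"
python3 -m creep '9.18 0 -6 0 0 0 0;9.18 0 -12 0 0 0 0;9.18 0 -18 0 0 0 0;9.18 0 -22 0 0 0 0;9.18 0 -22 0 0 0 0' >/dev/null; python3 -c "
from h import *
shot('w3')"
python3 -m creep '9.18 0 -6 0 0 0 0;9.18 0 -12 0 0 0 0;9.18 0 -18 0 0 0 0;9.18 0 -20 0 0 0 0;9.18 0 -20 0 0 0 0' ; python3 -c "
from h import *
shot('w4')"
```

```text
clock: 3.12
position: [0.5214, 0.2842, 0.3281]
ee_rot: [3.14, -0.011, -0.001]
force: [0.2, 0.3, -0.4]
width: 1.003
gripper_force: 0.0
```

View pics/w2.png

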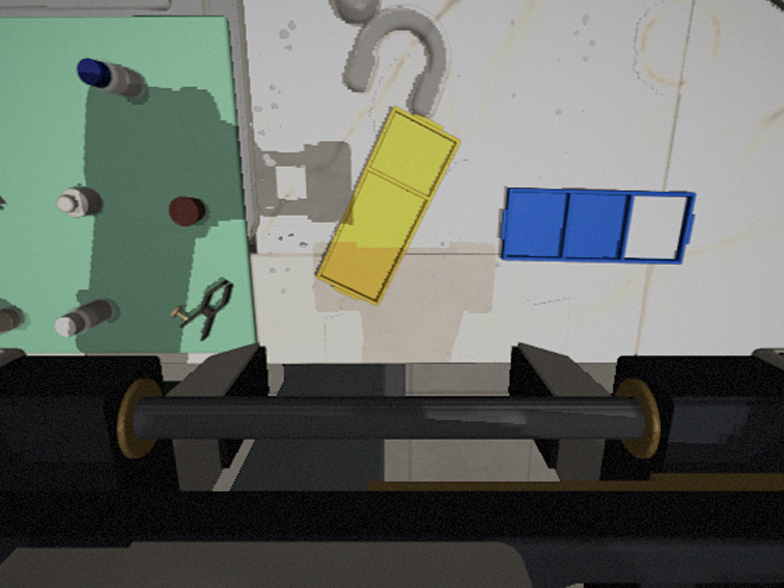

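View pics/w3.png

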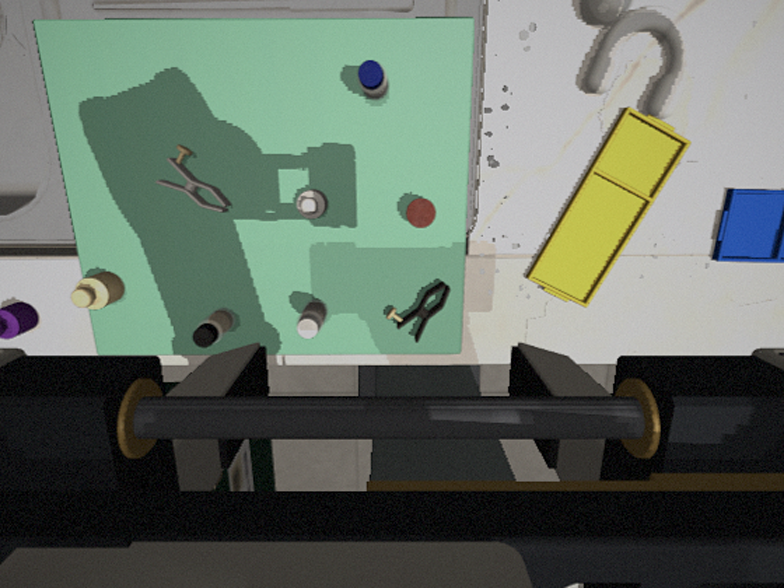

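View pics/w4.png

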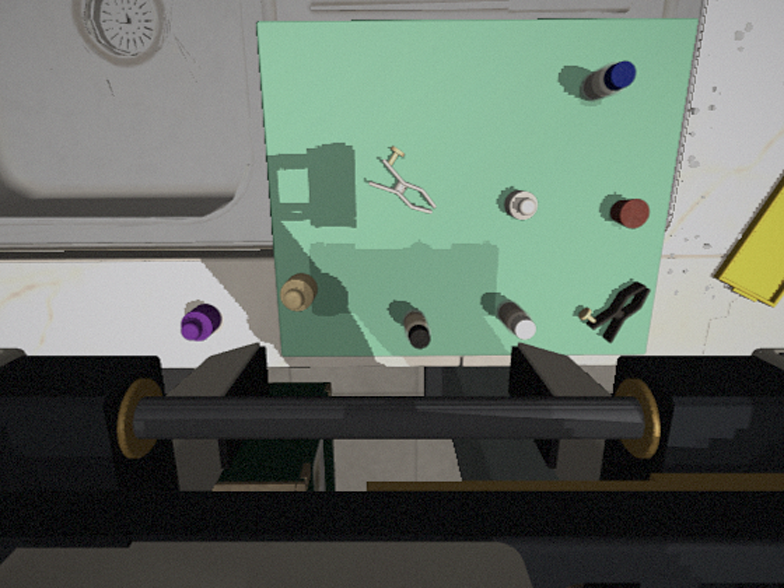

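The w2 to w4 views show the stock standing free and both trays. The grey hook lies just off the yellow tray's short-pocket end (w2 430,105). The bright clamp's screw points away from the robot (w4 397,152). Next I segment and triangulate.

```bash
cat > m.py <<'E'
from h import *
V={k:load(k) for k in ("w1","w2","w3","w4")}
def blob(k,lo,hi,seed=None,mn=15,r=45):
    hsv=cv2.cvtColor(cv2.GaussianBlur(V[k][0],(3,3),0),cv2.COLOR_RGB2HSV); m=cv2.inRange(hsv,np.array(lo),np.array(hi)); m[255:]=0
    if seed is not None:
        z=np.zeros_like(m); cv2.circle(z,[int(a/1.4) for a in seed],r,255,-1); m&=z
    n,l,st,c=cv2.connectedComponentsWithStats(m); i=1+np.argmax(st[1:,4]); 
    cn=max(cv2.findContours((l==i).astype(np.uint8),0,2)[0],key=cv2.contourArea); return c[i],st[i,4],cn
if __name__=="__main__":
    for n,lo,hi,vs in (("blue",(110,120,30),(130,255,255),{"w3":(371,76),"w4":(621,75)}),
      ("stopper",(0,70,20),(10,255,200),{"w2":(187,211),"w3":(421,212),"w4":(630,212)}),
      ("black",(0,0,0),(180,255,45),{"w3":(208,334),"w4":(418,337)}),
      ("brass",(16,60,60),(30,255,255),{"w3":(96,291),"w4":(298,293)}),
      ("screw",(12,70,40),(32,255,255),{"w3":(182,153),"w4":(397,153)}),
      ("white",(0,0,130),(180,45,255),{"w3":(310,328),"w4":(524,328)}),
      ("grey",(0,0,130),(180,45,255),{"w3":(312,203),"w4":(523,206)})):
        rs=[];o=""
        for k,s in vs.items():
            try: c,a,_=blob(k,lo,hi,s,r=16)
            except Exception as e: print(n,k,"none");continue
            rs.append(ray(V[k][1],c)); o+=f"{k} {np.round(c*1.4)} {a}; "
        p,e=tri(*rs); print(n,o,p.round(4),round(e,4))
    for n,lo,hi,ks in (("yellow",(22,110,50),(34,255,255),("w2","w3")),("bluetray",(100,120,40),(118,255,255),("w1","w2"))):
        cs=[]
        for k in ks:
            c,a,cn=blob(k,lo,hi); q=np.array([onz(V[k][1],p,.010)[:2] for p in cn[:,0].astype(float)])
            (cx,cy),(w,h),an=cv2.minAreaRect((q*1000).astype(np.float32)); b=cv2.minAreaRect(cn); cs.append(ray(V[k][1],b[0])); print(n,k,a,np.round([cx,cy,w,h,an],1))
        print(tri(*cs))
    z=.016+.009
    for k,s in (("w3",(195,185)),("w4",(402,186))):
        im,i=V[k]; b=im.astype(int); g=(b[:,:,1]-b[:,:,0]); m=(g<12).astype(np.uint8)*255; zz=np.zeros_like(m); cv2.circle(zz,[int(a/1.4) for a in s],34,255,-1); m&=zz
        m2=m.copy(); nn,l,st,c=cv2.connectedComponentsWithStats(m2); print(k,st[1:,4],(c*1.4).round().tolist()[1:])
        cv2.imwrite(f"pics/cm_{k}.png",np.hstack([cv2.resize(x[int(s[1]/1.4)-50:int(s[1]/1.4)+50,int(s[0]/1.4)-50:int(s[0]/1.4)+50],(395,395),interpolation=cv2.INTER_NEAREST) for x in (im[:,:,::-1],cv2.merge([m]*3))]))
E
python3 m.py; python3 -c "
import cv2,numpy as np
cv2.imwrite('pics/cm.png',np.vstack([cv2.resize(cv2.imread(f'pics/cm_w{k}.png'),(590,295)) for k in (3,4)]))"
```

```text
blue w3 [370.  74.] 259; w4 [621.  74.] 281;  [0.6628 0.1002 0.0735] 0.0001
stopper w2 [186. 210.] 384; w3 [420. 212.] 311; w4 [630. 212.] 397;  [0.5516 0.0571 0.0343] 0.0005
black w3 [205. 334.] 210; w4 [418. 335.] 137;  [0.4439 0.257  0.0694] 0.0002
brass w3 [ 98. 288.] 408; w4 [298. 292.] 505;  [0.4776 0.373  0.0326] 0.001
screw w3 [182. 153.] 49; w4 [393. 149.] 3;  [0.608  0.2783 0.0219] 0.0022
white w3 [307. 328.] 192; w4 [525. 329.] 192;  [0.4522 0.1605 0.0766] 0.0
grey w3 [306. 201.] 173; w4 [524. 205.] 295;  [0.5615 0.1608 0.0471] 0.0014
yellow w2 6992 [ 548.3 -128.6   71.2  189.3   63.9]
yellow w3 7207 [ 548.3 -127.    73.2  188.9   63.8]
(array([ 0.55279338, -0.12915368,  0.01201067]), np.float64(0.0007227743212825563))
bluetray w1 4972 [ 533.  -340.8  188.3   70.9   88.4]
bluetray w2 5051 [ 532.6 -339.7  189.1   70.8   88.4]
(array([ 0.53336215, -0.34098796,  0.00959971]), np.float64(0.00011828876637709148))
w3 [647] [[194.0, 183.0]]
w4 [393] [[402.0, 183.0]]
```

View pics/cm.png

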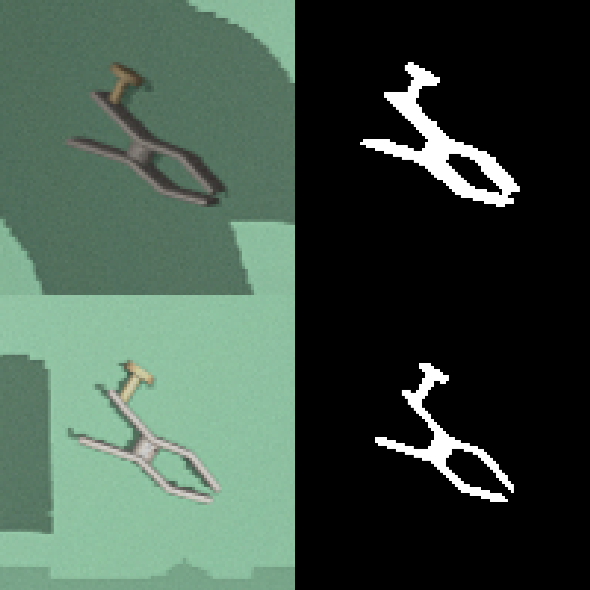

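The clamp's midline runs tail to tip, at about 58° from world x, with the screw 27 mm off the pivot and clear of the pads. Computing its grasp point and the first move.

Run:
```python
from m import *
w3,w4=V["w3"][1],V["w4"][1]
c=tri(ray(w3,(139.6,135)),ray(w4,(287.8,135.2))); print("clamp",c)
def nat(k,p): s={"w3":(89,82),"w4":(237,82)}[k]; return (s[0]+p[0]/2.95,s[1]+(p[1]-(295 if k=="w4" else 0))/2.95)
for k,t,h,m in (("w3",((95,95),(68,142)),(221,198),(150,157)),("w4",((110,390),(73,436)),(213,494),(150,452))):
    a=np.mean([onz(V[k][1],nat(k,q),.027)[:2] for q in t],0); b=onz(V[k][1],nat(k,h),.027)[:2]; d=a-b
    print(k,"tail",a.round(4),"tip",b.round(4),"mid",((a+b)/2).round(4),"ang",np.degrees(np.arctan2(d[1],d[0])),np.linalg.norm(d))
print(telemetry.observe()["joints"].round(2)); togo([c[0][0],c[0][1],.12])
```

```text
clamp (array([0.57333281, 0.26952125, 0.02205437]), np.float64(0.0003132302925947635))
w3 tail [0.5896 0.2954] tip [0.5548 0.2374] mid [0.5722 0.2664] ang 59.05992222644674 0.06770103727194716
w4 tail [0.5908 0.2954] tip [0.5552 0.2412] mid [0.573  0.2683] ang 56.72038554665028 0.06484427651700558
[-0.39  0.35 -0.28  1.51  0.1   1.29 -2.26]
pos [0.5217 0.2828 0.3283] yaw -0.51 tilt 0.11 t 3.17 shift cm [ 5.17  1.24 20.83] w 1.0004485522412225
```

```bash
python3 -m creep '6 5.1 1.4 12 0 0 -50;6 5.1 1.4 12 0 0 -50;6 5.1 1.4 12 0 0 -50;6 5.1 1.4 12 0 0 -50;6 5.1 1.4 12 0 0 -50'
python3 -m creep '6 0 0 5 0 0 -8.5;6 0 0 8 0 0 -8.5;6 0 0 8 0 0 -8.5'
python3 -c "
from h import *
togo([.573,.2685,.046]); shot('c1')"
```

```text
clock: 3.8
position: [0.5728, 0.2669, 0.2084]
ee_rot: [2.849, 1.319, -0.001]
force: [-0.2, -0.3, -0.7]
width: 0.657
gripper_force: 0.0
clock: 4.18
position: [0.5713, 0.2666, 0.1266]
ee_rot: [2.747, 1.52, -0.008]
force: [0.6, -0.5, 0.5]
width: 0.652
gripper_force: 0.0
pos [0.5713 0.2666 0.1266] yaw 57.93 tilt 0.31 t 4.17 shift cm [0.3  0.05 8.06] w 0.6522357151757912
```

View pics/c1.png

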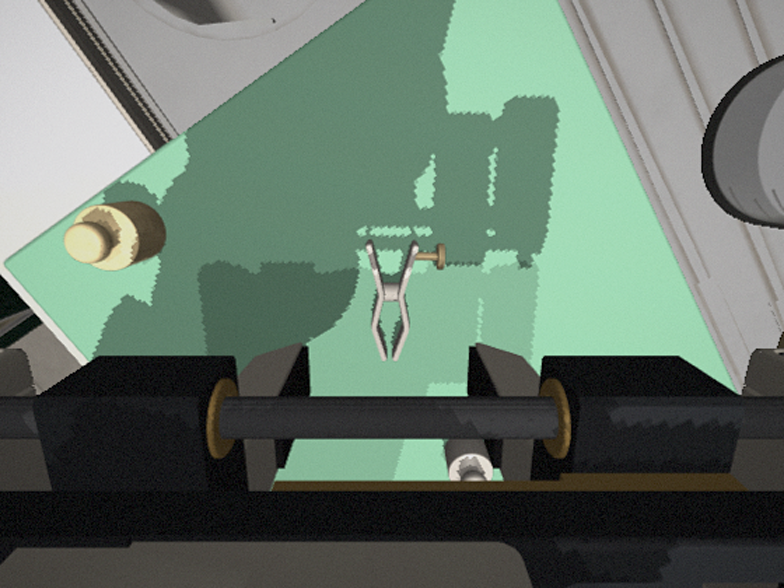

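The clamp is aligned with the fingers (midline at column 391, pivot at row 292). Descending to grip.

```bash
python3 -m creep '6 0.3 0 5 0 0 0;6 0.3 0 7 0 0 0;6 0.3 0 8 0 0 0;6 0.3 0 8 0 0 0;6 0.3 0 8 0 0 0' 
python3 -m creep '0.5 0 0 0 0 0 0;0.5 0 0 0 0 0 0;0.5 0 0 0 0 0 0;0.5 0 0 0 0 0 0;0.5 0 0 0 0 0 0' 20
python3 -m creep '0.5 0 0 -3 0 0 0;0.5 0 0 -7 0 0 0;0.5 0 0 -7 0 0 0'
python3 -c "
from h import *
togo([.521,-.114,.12])"
```

```text
clock: 4.85
position: [0.5737, 0.2743, 0.0501]
ee_rot: [2.745, 1.527, 0.003]
force: [-0.9, 0.9, 0.5]
width: 0.65
gripper_force: 0.0
clock: 5.48
position: [0.5732, 0.2738, 0.0488]
ee_rot: [2.745, 1.527, 0.001]
force: [0.7, -0.2, 1.4]
width: 0.255
gripper_force: 19.9
clock: 5.85
position: [0.5745, 0.2752, 0.1219]
ee_rot: [-2.745, -1.527, -0.009]
force: [-0.5, 0.5, -0.8]
width: 0.254
gripper_force: 19.9
pos [0.5745 0.2752 0.1219] yaw 58.17 tilt 0.31 t 5.85 shift cm [-35.89  15.98   0.05] w 0.25368114532113095
```

Clamp held (23 mm). Carrying it to the yellow tray while turning.

```bash
python3 -m creep '0.5 -27 12 0 0 0 -50;0.5 -27 12 0 0 0 -50;0.5 -27 12 0 0 0 -50;0.5 -27 12 0 0 0 -50;0.5 -27 12 0 0 0 -50' 
python3 -m creep '0.5 0 0 0 0 0 -45.7;0.5 0 0 0 0 0 -45.7;0.5 0 0 0 0 0 -45.7;0.5 0 0 0 0 0 -45.7;0.5 0 0 0 0 0 -45.7'
python3 -c "
from h import *
togo([.521,-.114,.12])"
```

```text
clock: 6.48
position: [0.5311, -0.0222, 0.1177]
ee_rot: [-1.839, -2.546, 0.003]
force: [0.8, -0.1, -0.3]
width: 0.26
gripper_force: 19.9
clock: 7.1
position: [0.5318, -0.0191, 0.1177]
ee_rot: [-0.705, -3.06, -0.0]
force: [-0.0, 0.4, -1.1]
width: 0.255
gripper_force: 19.9
pos [ 0.5318 -0.0191  0.1177] yaw 154.06 tilt 0.1 t 7.1 shift cm [-3.18 -9.01 -0.23] w 0.2554034438237749
```

```bash
python3 -m creep '0.5 -2.7 -5 0 0 0 0;0.5 -2.7 -9 0 0 0 0;0.5 -2.7 -9 0 0 0 0;0.5 -2.7 -9 0 0 0 0;0.5 -2.7 -9 5 0 0 0' 
python3 -m creep '0.5 0 0 0 0 0 0;0.5 0 0 0 0 0 0;0.5 0 0 0 0 0 0'
python3 -c "
from h import *
togo([.521,-.114,.037]); shot('p1')"
```

```text
clock: 7.72
position: [0.5204, -0.1103, 0.0708]
ee_rot: [0.707, 3.054, 0.002]
force: [0.8, -0.6, -0.6]
width: 0.261
gripper_force: 19.9
clock: 8.1
position: [0.5182, -0.1111, 0.0702]
ee_rot: [0.709, 3.058, 0.001]
force: [-0.1, -0.8, 0.4]
width: 0.257
gripper_force: 19.9
pos [ 0.5182 -0.1111  0.0702] yaw 153.9 tilt 0.13 t 8.1 shift cm [-0.38 -0.14  3.32] w 0.2573944250903652
```

View pics/p1.png

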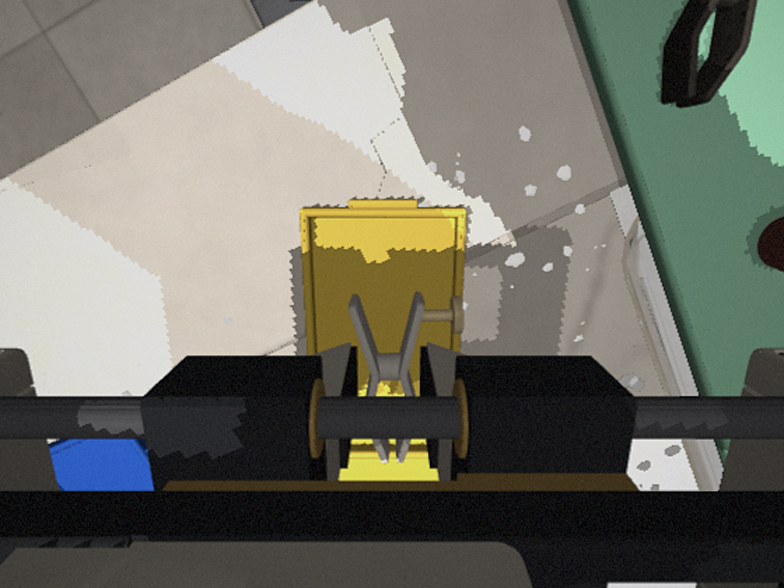

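Clamp over the long pocket, aligned with the tray (inner walls at columns 308 and 460, screw head at 457). I'll shift slightly left for screw clearance, lower and release.

```bash
python3 -m creep '0.5 -0.4 -0.35 1.5 0 0 0;0.5 -0.4 -0.35 2.8 0 0 0;0.5 -0.4 -0.35 3.3 0 0 0;0.5 -0.4 -0.35 3.3 0 0 0;0.5 -0.4 -0.35 3.3 0 0 0' 
python3 -m creep '4 0 0 0 0 0 0;4 0 0 0 0 0 0;4 0 0 0 0 0 0'
python3 -m creep '5 0 0 -5 0 0 0;5 0 0 -10 0 0 0;5 0 0 -13 0 0 0;5 0 0 -13 0 0 0'
python3 -c "
from h import *
shot('p2')
togo([.447,.2565,.16])"
```

```text
clock: 8.78
position: [0.519, -0.1163, 0.0354]
ee_rot: [-0.71, -3.06, -0.0]
force: [0.9, 0.6, -0.2]
width: 0.258
gripper_force: 19.9
clock: 9.15
position: [0.5192, -0.1165, 0.0358]
ee_rot: [0.71, 3.06, 0.0]
force: [0.9, -0.4, 0.1]
width: 0.432
gripper_force: 0.0
clock: 9.65
position: [0.5205, -0.1164, 0.168]
ee_rot: [0.71, 3.056, -0.0]
force: [-0.3, 0.0, -1.1]
width: 0.547
gripper_force: 0.0
pos [ 0.5195 -0.1167  0.1664] yaw 153.84 tilt 0.11 t 9.7 shift cm [22.96 30.3   0.6 ] w 0.5452489483376292
```

View pics/p2.png

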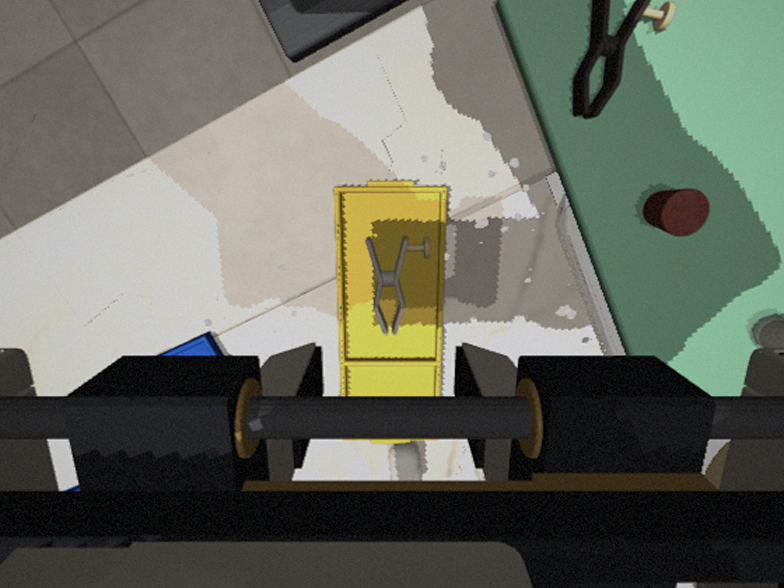

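Clamp lies flat inside the long pocket (388,285). Next the black vial, keeping the same yaw.

```bash
python3 -m creep '5 15 20 -4 0 0 0;5 15 20 -4 0 0 0;5 15 20 -4 0 0 0;5 15 20 -4 0 0 0;5 15 20 -4 0 0 0' 
python3 -m creep '5 4 10 0 0 0 0;5 4 10 0 0 0 0;5 4 10 0 0 0 0'
python3 -c "
from h import *
shot('b1')"
python3 -m creep '5 1 0 4 0 0 0;5 1 0 4 0 0 0;5 1 0 4 0 0 0'
python3 - <<'E'
from h import *
shot('b2')
import m
m.V={k:load(k) for k in('b1','b2')}
for k in m.V:
    im,i=m.V[k]; print(k,(proj(i,[.447,.2565,.075])*1.4).round())
togo([.447,.2565,.058])
cv2.imwrite('pics/b12.png',np.hstack([cv2.resize(m.V[k][0][:260,130:430,::-1],(390,338)) for k in m.V]))
E
```

```text
clock: 10.32
position: [0.4708, 0.1344, 0.2059]
ee_rot: [-0.697, -3.063, -0.003]
force: [0.5, -1.0, -0.3]
width: 0.545
gripper_force: 0.0
clock: 10.7
position: [0.4798, 0.2394, 0.2047]
ee_rot: [-0.703, -3.06, -0.002]
force: [-0.7, -0.5, 0.0]
width: 0.54
gripper_force: 0.0
clock: 11.12
position: [0.4724, 0.2398, 0.1662]
ee_rot: [0.712, 3.06, -0.001]
force: [0.1, 0.8, 1.1]
width: 0.544
gripper_force: 0.0
b1 [390. 233.]
b2 [396. 257.]
pos [0.4727 0.2403 0.1666] yaw 153.79 tilt 0.05 t 11.18 shift cm [ 3.03  0.32 10.86] w 0.5418160140858949
```

View pics/b12.png

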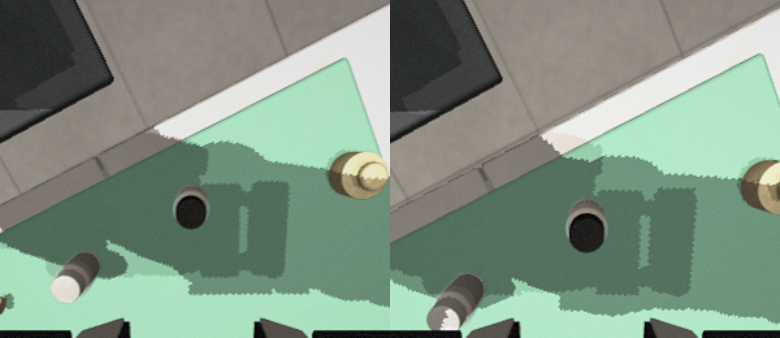

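Run:
```python
from h import *
import m
m.V={k:load(k) for k in('b1','b2')}
r=[]
for k,s in (('b1',(277*1.4,163*1.4)),('b2',(281*1.4,178*1.4))):
    c,a,_=m.blob(k,(0,0,0),(180,255,50),s,r=16); r.append(ray(m.V[k][1],c)); print(k,c.round(1),a,onz(m.V[k][1],c,.078).round(4))
print(tri(*r)); p=onz(m.V['b2'][1],c,.078)
togo([p[0],p[1],.06])
```

```text
b1 [276.5 162.9] 450 [0.4431 0.2564 0.078 ]
b2 [280.8 178.7] 622 [0.4428 0.2569 0.078 ]
(array([0.44415983, 0.25609119, 0.06920346]), np.float64(0.00019582086744753126))
pos [0.4727 0.2403 0.1666] yaw 153.79 tilt 0.05 t 11.18 shift cm [ 3.43  0.16 10.66] w 0.5418160140858949
```

Black vial at (0.4435, 0.2565). Descending to grip the body.

```bash
python3 -m creep '5 3.3 0.2 0 0 0 0;5 3.3 0.2 1 0 0 0;5 3.3 0.2 5 0 0 0;5 3.3 0.2 9 0 0 0;5 3.3 0.2 10.8 0 0 0' 
python3 -m creep '5 0 0 0 0 0 0;1.5 0 0 0 0 0 0;1.5 0 0 0 0 0 0;1.5 0 0 0 0 0 0;1.5 0 0 0 0 0 0' 15
python3 -m creep '1.5 0 0 0 0 0 0;1.5 0 0 -2 0 0 0;1.5 0 0 -5 0 0 0;1.5 0 0 -9 0 0 0;1.5 0 0 -11 0 0 0'
python3 -m creep '1.5 0 0 0 0 0 0;1.5 0 0 0 0 0 0'
python3 -c "
from h import *
togo([.602,-.154,.16])"
```

```text
clock: 11.8
position: [0.4434, 0.2562, 0.0564]
ee_rot: [-0.712, -3.059, 0.002]
force: [0.5, 0.3, 0.6]
width: 0.548
gripper_force: 0.0
clock: 12.42
position: [0.4434, 0.2576, 0.0584]
ee_rot: [0.71, 3.059, 0.001]
force: [-0.5, -0.8, 7.3]
width: 0.261
gripper_force: 15.0
clock: 13.05
position: [0.4433, 0.2581, 0.1705]
ee_rot: [0.71, 3.058, 0.003]
force: [0.3, 0.6, 0.2]
width: 0.26
gripper_force: 14.9
clock: 13.3
position: [0.4427, 0.2566, 0.1668]
ee_rot: [-0.711, -3.059, 0.002]
force: [0.4, -0.2, 0.4]
width: 0.262
gripper_force: 14.9
pos [0.4427 0.2566 0.1668] yaw 153.85 tilt 0.08 t 13.3 shift cm [-32.4  -29.83   0.71] w 0.26247230973514357
```

```bash
python3 -m creep '1.5 -3 -2.8 0 0 0 0;1.5 -7 -6.5 0 0 0 0;1.5 -11 -10.2 0 0 0 0;1.5 -15 -13.9 0 0 0 0;1.5 -19 -17.6 0 0 0 0' 
python3 -m creep '1.5 -4 -3.6 0 0 0 0;1.5 -8 -7.2 0 0 0 0;1.5 -11 -10 0 0 0 0;1.5 -13.4 -12.2 0 0 0 0;1.5 -13.4 -12.2 0 0 0 0' 
python3 -m creep '1.5 0 0 2 0 0 0;1.5 0 0 4 0 0 0;1.5 0 0 5 0 0 0;1.5 0 0 5 0 0 0'
python3 -c "
from h import *
shot('p3')
togo([.602,-.154,.046])"
```

```text
clock: 13.92
position: [0.5357, 0.0136, 0.1663]
ee_rot: [-0.71, -3.058, 0.001]
force: [0.3, 0.8, 0.1]
width: 0.264
gripper_force: 14.9
clock: 14.55
position: [0.6022, -0.1564, 0.1653]
ee_rot: [-0.717, -3.056, 0.001]
force: [-0.1, 0.3, -0.8]
width: 0.259
gripper_force: 14.9
clock: 15.05
position: [0.6019, -0.1524, 0.1165]
ee_rot: [-0.708, -3.059, 0.0]
force: [-0.1, 0.6, -0.6]
width: 0.261
gripper_force: 14.9
pos [ 0.6025 -0.1525  0.1174] yaw 153.91 tilt 0.04 t 15.1 shift cm [-0.03 -0.15  7.14] w 0.26285246226956316
```

View pics/p3.png

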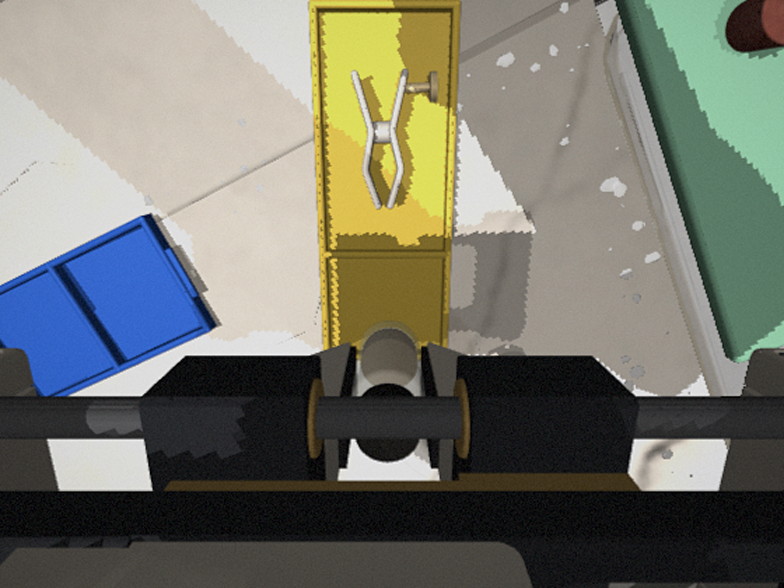

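```bash
python3 -c "
from h import *
im,i=load('p3')
p=onz(i,(387/1.4,252/1.4),.01);print(p, np.dot(p[:2]-[.6022,-.1528],[-.898,.44]), np.dot(p[:2]-[.6022,-.1528],[.44,.898]))"
python3 -m creep '1.5 0 0 2.5 0 0 0;1.5 0 0 4.5 0 0 0;1.5 0 0 6 0 0 0;1.5 0 0 7 0 0 0;1.5 0 0 7 0 0 0' 
python3 -m creep '1.5 0 0 0.1 0 0 0;1.5 0 0 0.1 0 0 0'
```

```text
[ 0.57447475 -0.14000821  0.01      ] 0.030525664095730924 -0.0007120851937858878
clock: 15.72
position: [0.6023, -0.1529, 0.0471]
ee_rot: [-0.71, -3.059, -0.0]
force: [-0.1, -0.1, 0.5]
width: 0.263
gripper_force: 14.9
clock: 15.98
position: [0.6029, -0.153, 0.0473]
ee_rot: [0.71, 3.059, -0.0]
force: [0.0, -0.5, 0.1]
width: 0.26
gripper_force: 14.9
```

```bash
python3 -m creep '1.5 0 0 0.1 0 0 0;1.5 0 0 0.2 0 0 0;2.7 0 0 0.2 0 0 0;3.5 0 0 0.2 0 0 0;4.5 0 0 0.2 0 0 0'
python3 -m creep '5 0 0 0 0 0 0;5 0 0 -3 0 0 0;5 0 0 -7 0 0 0;5 0 0 -11 0 0 0;5 0 0 -13 0 0 0' 
python3 -m creep '5 0 0 0 0 0 60;5 0 0 0 0 0 60;5 0 0 0 0 0 60;5 0 0 0 0 0 60;5 0 0 0 0 0 60'
python3 -c "
from h import *
shot('p4')
togo([.6625,.1,.17])"
```

```text
clock: 16.6
position: [0.6025, -0.153, 0.0446]
ee_rot: [-0.71, -3.06, 0.0]
force: [0.3, 0.4, -0.7]
width: 0.445
gripper_force: 0.0
clock: 17.23
position: [0.6033, -0.1528, 0.1769]
ee_rot: [0.71, 3.058, 0.0]
force: [0.3, -0.2, 0.2]
width: 0.543
gripper_force: 0.0
clock: 17.85
position: [0.6021, -0.1531, 0.1739]
ee_rot: [-2.023, -2.402, 0.001]
force: [-0.1, 0.9, 0.5]
width: 0.544
gripper_force: 0.0
pos [ 0.6023 -0.1528  0.1741] yaw 99.28 tilt 0.05 t 17.9 shift cm [23.98 10.02  0.41] w 0.5456004449591276
```

View pics/p4.png

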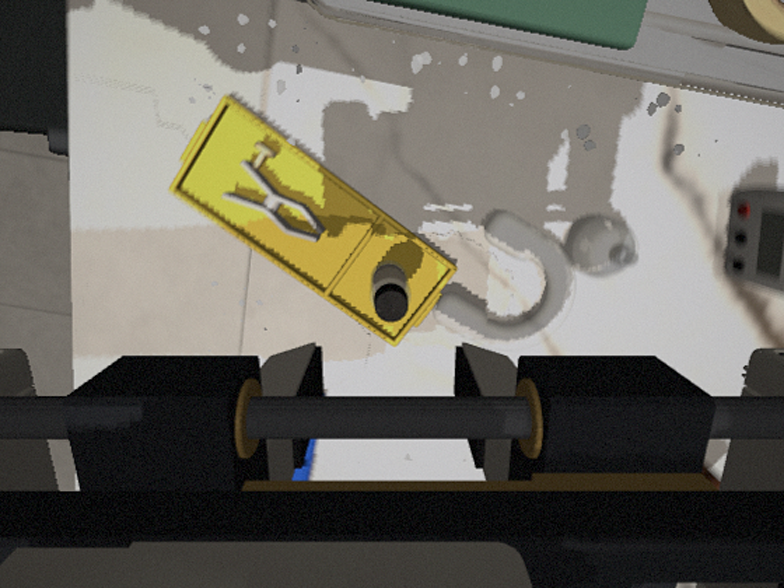

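Black vial stands in the short pocket (390,300), clamp flat. Next the blue vial.

```bash
python3 -m creep '5 6 2.5 0 0 0 5;5 12 5 0 0 0 10.9;5 18 7.5 0 0 0 10.9;5 24 10 0 0 0 10.9;5 24 10 0 0 0 10.9' 
python3 -m creep '5 0 0 0 0 0 0;5 0 0 0 0 0 0'
python3 -c "
from h import *
togo([.6628,.1002,.058])"
```

```text
clock: 18.52
position: [0.6579, 0.1078, 0.1743]
ee_rot: [-2.222, -2.217, -0.003]
force: [1.0, -1.3, -0.0]
width: 0.544
gripper_force: 0.0
clock: 18.77
position: [0.6587, 0.0982, 0.1742]
ee_rot: [2.237, 2.205, -0.003]
force: [0.2, -0.3, -0.0]
width: 0.543
gripper_force: 0.0
pos [0.6587 0.0982 0.1742] yaw 89.16 tilt 0.11 t 18.77 shift cm [ 0.22  0.41 11.62] w 0.5431310598812592
```

```bash
python3 -m creep '5 0.2 0.4 1 0 0 0.7;5 0.2 0.4 5 0 0 0.7;5 0.2 0.4 9 0 0 0.7;5 0.2 0.4 11.6 0 0 0.7;5 0.2 0.4 11.6 0 0 0.7' 
python3 -m creep '5 0 0 0 0 0 0;1.5 0 0 0 0 0 0;1.5 0 0 0 0 0 0;1.5 0 0 0 0 0 0;1.5 0 0 0 0 0 0' 15
python3 -m creep '1.5 0 0 0 0 0 0;1.5 0 0 -2 0 0 0;1.5 0 0 -5 0 0 0;1.5 0 0 -9 0 0 0;1.5 0 0 -11 0 0 0'
python3 -m creep '1.5 0 0 0 0 0 0;1.5 0 0 0 0 0 0'
python3 -c "
from h import *
togo([.533,-.3405,.16])"
```

```text
clock: 19.4
position: [0.6613, 0.1011, 0.056]
ee_rot: [-2.249, -2.19, 0.007]
force: [0.3, 0.2, 0.0]
width: 0.548
gripper_force: 0.0
clock: 20.02
position: [0.663, 0.1029, 0.0592]
ee_rot: [2.249, 2.193, 0.001]
force: [-0.6, -0.5, 3.6]
width: 0.261
gripper_force: 15.0
clock: 20.65
position: [0.6636, 0.1035, 0.172]
ee_rot: [2.248, 2.192, 0.005]
force: [0.5, 1.2, 0.1]
width: 0.264
gripper_force: 15.0
clock: 20.9
position: [0.6621, 0.1024, 0.1674]
ee_rot: [-2.249, -2.193, 0.003]
force: [-0.1, -0.1, -0.9]
width: 0.267
gripper_force: 15.0
pos [0.6621 0.1024 0.1674] yaw 88.55 tilt 0.11 t 20.9 shift cm [-44.6  -11.78   0.8 ] w 0.26694284294792053
```

```bash
python3 -m creep '1.5 -4 -1.1 0 0 0 0;1.5 -9 -2.4 0 0 0 0;1.5 -14.5 -3.8 0 0 0 0;1.5 -20 -5.3 0 0 0 0;1.5 -25.5 -6.8 0 0 0 0' 
python3 -m creep '1.5 -5 -1.3 0 0 0 0;1.5 -10 -2.6 0 0 0 0;1.5 -15 -4 0 0 0 0;1.5 -19 -5 0 0 0 0;1.5 -19 -5 0 0 0 0' 
python3 -m creep '1.5 0 0 2 0 0 0;1.5 0 0 4 0 0 0;1.5 0 0 5 0 0 0;1.5 0 0 5 0 0 0'
python3 -c "
from h import *
shot('p5')
togo([.533,-.3405,.045])"
```

```text
clock: 21.52
position: [0.5867, -0.1521, 0.1671]
ee_rot: [-2.248, -2.192, 0.002]
force: [0.9, -0.8, -0.2]
width: 0.264
gripper_force: 15.0
clock: 22.15
position: [0.5305, -0.3436, 0.1664]
ee_rot: [-2.255, -2.184, 0.005]
force: [-0.5, 0.8, -0.5]
width: 0.265
gripper_force: 15.0
clock: 22.65
position: [0.5331, -0.338, 0.1173]
ee_rot: [-2.246, -2.193, 0.001]
force: [0.0, -0.2, -0.6]
width: 0.264
gripper_force: 15.0
pos [ 0.5337 -0.3384  0.1183] yaw 88.61 tilt 0.04 t 22.7 shift cm [-0.22 -0.06  7.33] w 0.2629329139581455
```

View pics/p5.png

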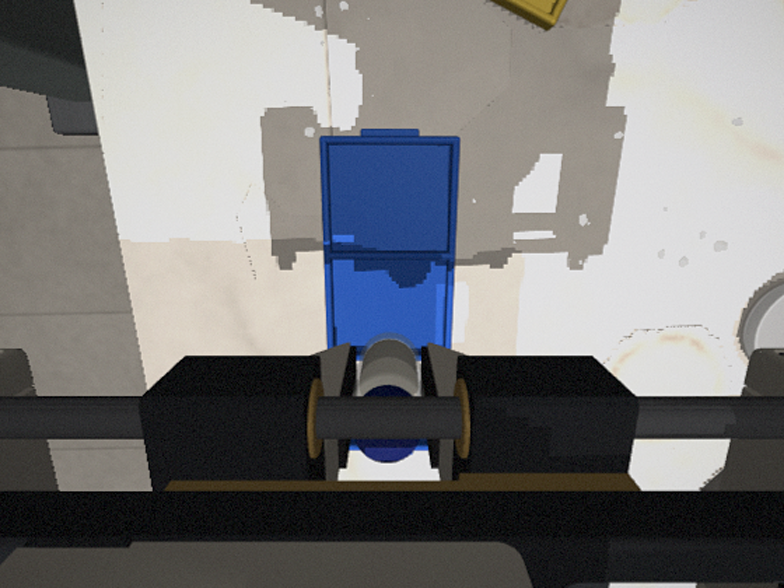

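The divider is at row 252, the same geometry as before, so the vial is centred over the middle pocket. Lowering and releasing, then going to the stopper.

```bash
python3 -m creep '1.5 -0.1 0 2.5 0 0 0;1.5 -0.1 0 4.5 0 0 0;1.5 -0.1 0 6 0 0 0;1.5 -0.1 0 7.1 0 0 0;1.5 -0.1 0 7.1 0 0 0' 
python3 -m creep '1.5 0 0 0.2 0 0 0;1.5 0 0 0.2 0 0 0;2.7 0 0 0.2 0 0 0;3.5 0 0 0.2 0 0 0;4.5 0 0 0.2 0 0 0'
python3 -m creep '5 0 0 0 0 0 0;5 0 0 -3 0 0 0;5 0 0 -7 0 0 0;5 0 0 -11 0 0 0;5 0 0 -13 0 0 0' 
python3 -m creep '5 6 0.4 0 0 0 0;5 12 0.7 0 0 0 0;5 18 1 0 0 0 0;5 24 1.4 0 0 0 0;5 30 1.8 0 0 0 0'
python3 -m creep '5 5 0 0 0 0 0;5 8 0 0 0 0 0;5 8 0 0 0 0 0;5 8 0 0 0 0 0'
python3 -c "
from h import *
togo([.5516,.057,.047])"
```

```text
clock: 23.32
position: [0.5336, -0.3399, 0.0473]
ee_rot: [-2.249, -2.193, -0.0]
force: [0.0, -0.0, 0.4]
width: 0.265
gripper_force: 15.0
clock: 23.95
position: [0.5335, -0.3401, 0.0458]
ee_rot: [2.249, 2.193, -0.0]
force: [-0.3, 0.1, 0.3]
width: 0.442
gripper_force: 0.0
clock: 24.58
position: [0.5343, -0.3402, 0.178]
ee_rot: [2.247, 2.191, 0.001]
force: [-0.7, 1.2, -0.7]
width: 0.542
gripper_force: 0.0
clock: 25.2
position: [0.5587, -0.0389, 0.1752]
ee_rot: [-2.25, -2.193, 0.001]
force: [0.6, -0.8, 0.0]
width: 0.543
gripper_force: 0.0
clock: 25.7
position: [0.5609, 0.0384, 0.1751]
ee_rot: [-2.25, -2.193, 0.002]
force: [-0.2, -0.9, -0.0]
width: 0.543
gripper_force: 0.0
pos [0.5609 0.0384 0.1751] yaw 88.52 tilt 0.08 t 25.7 shift cm [ 1.84 -0.96 12.81] w 0.5433130775780057
```

```bash
python3 -m creep '5 1.8 -1 1 0 0 0;5 1.8 -1 5 0 0 0;5 1.8 -1 9 0 0 0;5 1.8 -1 12.8 0 0 0;5 1.8 -1 12.8 0 0 0' 
python3 -m creep '5 0 0 0 0 0 0;1.5 0 0 0 0 0 0;1.5 0 0 0 0 0 0;1.5 0 0 0 0 0 0;1.5 0 0 0 0 0 0' 12
python3 -m creep '1.5 0 0 0 0 0 0;1.5 0 0 -2 0 0 0;1.5 0 0 -5 0 0 0;1.5 0 0 -9 0 0 0;1.5 0 0 -11 0 0 0'
python3 -m creep '1.5 0 0 0 0 0 0;1.5 0 0 0 0 0 0'
python3 -c "
from h import *
togo([.5317,-.4005,.16])"
```

```text
clock: 26.32
position: [0.5496, 0.0555, 0.0453]
ee_rot: [-2.249, -2.189, 0.008]
force: [-0.4, -0.0, 0.4]
width: 0.546
gripper_force: 0.0
clock: 26.95
position: [0.5521, 0.0577, 0.0483]
ee_rot: [2.249, 2.193, 0.001]
force: [-0.1, -0.2, 4.9]
width: 0.28
gripper_force: 12.0
clock: 27.58
position: [0.552, 0.058, 0.1596]
ee_rot: [2.248, 2.193, 0.002]
force: [0.1, -0.2, 0.1]
width: 0.287
gripper_force: 12.0
clock: 27.82
position: [0.551, 0.0573, 0.1567]
ee_rot: [-2.249, -2.193, 0.002]
force: [-0.1, -0.5, -0.4]
width: 0.28
gripper_force: 12.0
pos [0.551  0.0573 0.1567] yaw 88.55 tilt 0.08 t 27.82 shift cm [-45.82  -0.77  -0.3 ] w 0.28031549102727593
```

```bash
python3 -m creep '1.5 -4 -0.1 0 0 0 0;1.5 -9 -0.1 0 0 0 0;1.5 -14.5 -0.2 0 0 0 0;1.5 -20 -0.3 0 0 0 0;1.5 -25.5 -0.4 0 0 0 0' 
python3 -m creep '1.5 -5 -0.1 0 0 0 0;1.5 -10 -0.2 0 0 0 0;1.5 -15 -0.3 0 0 0 0;1.5 -20.3 -0.4 0 0 0 0;1.5 -20.3 -0.4 0 0 0 0' 
python3 -m creep '1.5 0 0 1 0 0 0;1.5 0 0 2 0 0 0;1.5 0 0 2 0 0 0;1.5 0 0 2 0 0 0'
python3 -c "
from h import *
shot('p6')
togo([.5313,-.4005,.0365])"
```

```text
clock: 28.45
position: [0.5402, -0.1988, 0.1563]
ee_rot: [-2.248, -2.192, 0.001]
force: [0.8, 0.6, 0.2]
width: 0.281
gripper_force: 12.0
clock: 29.08
position: [0.5291, -0.4056, 0.155]
ee_rot: [-2.256, -2.183, 0.005]
force: [-0.7, 0.4, -0.7]
width: 0.284
gripper_force: 12.0
clock: 29.58
position: [0.5323, -0.3993, 0.1378]
ee_rot: [-2.248, -2.194, -0.0]
force: [-0.1, -0.1, 0.4]
width: 0.282
gripper_force: 12.0
pos [ 0.5323 -0.3996  0.138 ] yaw 88.59 tilt 0.03 t 29.62 shift cm [-0.09 -0.11 10.15] w 0.2805872231969056
```

View pics/p6.png

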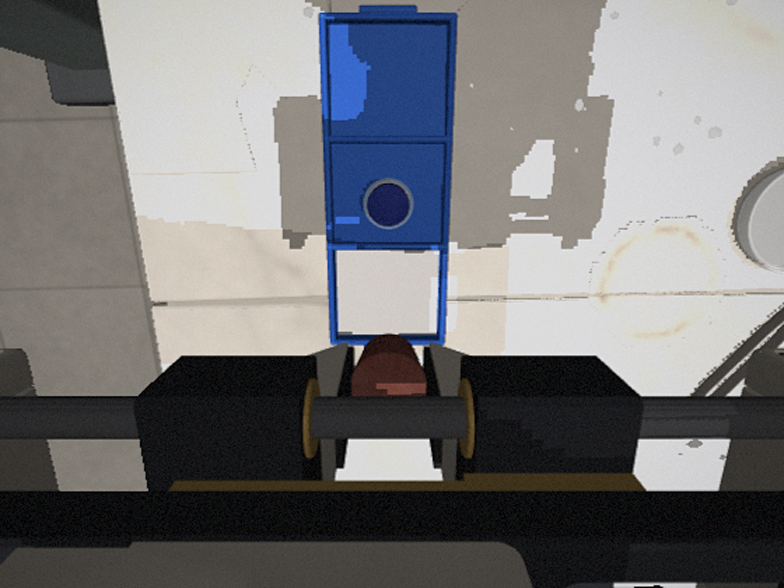

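The blue vial stands in the middle pocket (387,203) and the stopper is held over the white pocket. Lowering and releasing, then going to the brass weight.

```bash
python3 -m creep '1.5 -0.1 -0.1 4 0 0 0;1.5 -0.1 -0.1 7 0 0 0;1.5 -0.1 -0.1 9 0 0 0;1.5 -0.1 -0.1 10 0 0 0;1.5 -0.1 -0.1 10 0 0 0' 
python3 -m creep '1.5 0 0 0.2 0 0 0;1.5 0 0 0.2 0 0 0;2.9 0 0 0.2 0 0 0;3.5 0 0 0.2 0 0 0;4.5 0 0 0.2 0 0 0'
python3 -m creep '5 0 0 0 0 0 0;5 0 0 -3 0 0 0;5 0 0 -7 0 0 0;5 0 0 -11 0 0 0;5 0 0 -14 0 0 0' 
python3 -m creep '5.5 6 0 0 0 0 0;5.5 12 0 0 0 0 0;5.5 18 0 0 0 0 0;5.5 24 0 0 0 0 0;5.5 30 0 0 0 0 0'
python3 -m creep '5.5 6 -1 0 0 0 0;5.5 12 -2 0 0 0 0;5.5 18 -3 0 0 0 0;5.5 24 -4 0 0 0 0;5.5 30 -5 0 0 0 0'
python3 -m creep '5.5 6 0 0 0 0 0;5.5 10 0 0 0 0 0;5.5 10 0 0 0 0 0;5.5 10 0 0 0 0 0'
python3 -c "
from h import *
shot('g1')
i=load('g1')[1]
print((proj(i,[.4776,.373,.03])*1.4).round())
togo([.4776,.373,.048])"
```

```text
clock: 30.25
position: [0.5311, -0.4009, 0.0377]
ee_rot: [-2.249, -2.193, -0.0]
force: [-0.4, 0.5, 0.5]
width: 0.279
gripper_force: 12.0
clock: 30.88
position: [0.531, -0.401, 0.0358]
ee_rot: [2.249, 2.193, 0.0]
force: [-0.2, 0.4, -0.1]
width: 0.445
gripper_force: 0.0
clock: 31.5
position: [0.5314, -0.401, 0.1777]
ee_rot: [2.248, 2.192, 0.001]
force: [0.1, 0.3, -0.1]
width: 0.548
gripper_force: 0.0
clock: 32.12
position: [0.5384, -0.0993, 0.176]
ee_rot: [2.249, 2.193, 0.0]
force: [0.6, 0.0, 0.2]
width: 0.595
gripper_force: 0.0
clock: 32.75
position: [0.4958, 0.2019, 0.1759]
ee_rot: [2.249, 2.192, 0.001]
force: [1.5, -0.0, -0.0]
width: 0.602
gripper_force: 0.0
clock: 33.25
position: [0.4987, 0.2993, 0.1754]
ee_rot: [2.249, 2.193, -0.001]
force: [0.3, -0.4, -0.9]
width: 0.599
gripper_force: 0.0
[350. 168.]
pos [0.4989 0.2986 0.1755] yaw 88.48 tilt 0.07 t 33.3 shift cm [ 7.39 -2.33 12.74] w 0.5976786196266745
```

Run:
```python
from h import *
import m
m.V['g1']=load('g1'); r=[]
for k,s in (('w3',(98,288)),('w4',(298,292)),('g1',(350,168))):
    c,a,cn=m.blob(k,(14,50,30),(32,255,255),s,r=28 if k!='g1' else 40); x,y,w,h=cv2.boundingRect(cn); r.append(ray(m.V[k][1],c)); print(k,(c*1.4).round(),a,(x*1.4,y*1.4,w*1.4,h*1.4),onz(m.V[k][1],c,.037).round(4))
print(tri(*r))
```

```text
w3 [ 97. 290.] 610 (71.39999999999999, 273.0, 51.8, 35.0) [0.4782 0.371  0.037 ]
w4 [298. 292.] 516 (280.0, 274.4, 36.4, 36.4) [0.4778 0.3721 0.037 ]
g1 [347. 167.] 1292 (319.2, 138.6, 56.0, 58.8) [0.4761 0.3732 0.037 ]
(array([0.47654839, 0.37324243, 0.03315618]), np.float64(0.0007364312148696309))
```

View pics/g1.png

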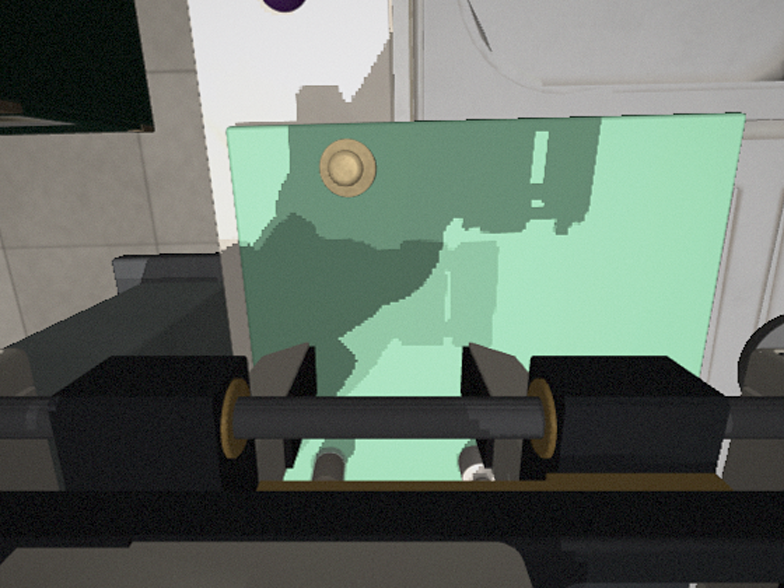

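Brass weight (gold, 347,167) confirmed at (0.4765, 0.3725); the purple decoy is further off at (285,3). Grasping.

```bash
python3 -m creep '5.5 6 -2.3 0 0 0 0;5.5 7.3 -2.3 1 0 0 0;5.5 7.3 -2.3 2 0 0 0;5.5 7.3 -2.3 7 0 0 0;5.5 7.3 -2.3 10 0 0 0' 
python3 -m creep '5.5 0 0 2.8 0 0 0;5.5 0 0 2.8 0 0 0;1.5 0 0 2.8 0 0 0;1.5 0 0 2.8 0 0 0;1.5 0 0 2.8 0 0 0' 30
python3 -m creep '1.5 0 0 0 0 0 0;1.5 0 0 -2 0 0 0;1.5 0 0 -5 0 0 0;1.5 0 0 -9 0 0 0;1.5 0 0 -11.5 0 0 0'
python3 -m creep '1.5 0 0 0 0 0 0;1.5 0 0 0 0 0 0'
python3 -c "
from h import *
togo([.5347,-.2805,.16])"
```

```text
clock: 33.92
position: [0.4783, 0.3698, 0.0731]
ee_rot: [2.251, 2.189, -0.005]
force: [0.3, -0.3, -0.3]
width: 0.599
gripper_force: 0.0
clock: 34.55
position: [0.4778, 0.3739, 0.0488]
ee_rot: [2.249, 2.193, 0.002]
force: [0.1, -1.3, 5.2]
width: 0.337
gripper_force: 30.0
clock: 35.17
position: [0.4777, 0.3743, 0.1659]
ee_rot: [2.249, 2.194, 0.004]
force: [0.4, -0.2, -2.7]
width: 0.336
gripper_force: 30.0
clock: 35.42
position: [0.4773, 0.3731, 0.1622]
ee_rot: [2.249, 2.193, -0.001]
force: [-0.3, -0.6, -3.1]
width: 0.331
gripper_force: 30.0
pos [0.4773 0.3731 0.1622] yaw 88.55 tilt 0.05 t 35.42 shift cm [-65.19   7.4    0.28] w 0.33119013312515727
```

```bash
python3 -m creep '1.5 -4 0.4 0 0 0 0;1.5 -9 1 0 0 0 0;1.5 -14.5 1.6 0 0 0 0;1.5 -20 2.3 0 0 0 0;1.5 -25.5 2.9 0 0 0 0' 
python3 -m creep '1.5 -5.5 0.6 0 0 0 0;1.5 -11 1.2 0 0 0 0;1.5 -16.5 1.9 0 0 0 0;1.5 -22 2.5 0 0 0 0;1.5 -27.5 3.1 0 0 0 0' 
python3 -m creep '1.5 -5 0.6 0 0 0 0;1.5 -9 1 0 0 0 0;1.5 -12.2 1.4 0 0 0 0;1.5 -12.2 1.4 0 0 0 0;1.5 -12.2 1.4 0 0 0 0' 
python3 -m creep '1.5 0 0 1 0 0 0;1.5 0 0 2 0 0 0;1.5 0 0 2 0 0 0;1.5 0 0 2 0 0 0'
python3 -c "
from h import *
shot('p7')
togo([.5347,-.2805,.037])"
```

```text
clock: 36.05
position: [0.4994, 0.1158, 0.1615]
ee_rot: [-2.249, -2.193, 0.003]
force: [0.6, -0.8, -2.0]
width: 0.341
gripper_force: 30.0
clock: 36.67
position: [0.5232, -0.1595, 0.1615]
ee_rot: [-2.248, -2.192, 0.001]
force: [1.7, -0.3, -1.2]
width: 0.334
gripper_force: 30.0
clock: 37.3
position: [0.5345, -0.279, 0.1617]
ee_rot: [-2.247, -2.192, 0.0]
force: [0.4, 1.0, -1.6]
width: 0.335
gripper_force: 30.0
clock: 37.8
position: [0.5351, -0.2798, 0.1427]
ee_rot: [-2.249, -2.193, 0.0]
force: [0.3, -0.5, -2.8]
width: 0.334
gripper_force: 30.0
pos [ 0.5352 -0.2799  0.1429] yaw 88.56 tilt 0.02 t 37.85 shift cm [-0.06 -0.06 10.59] w 0.33739009130832914
```

View pics/p7.png

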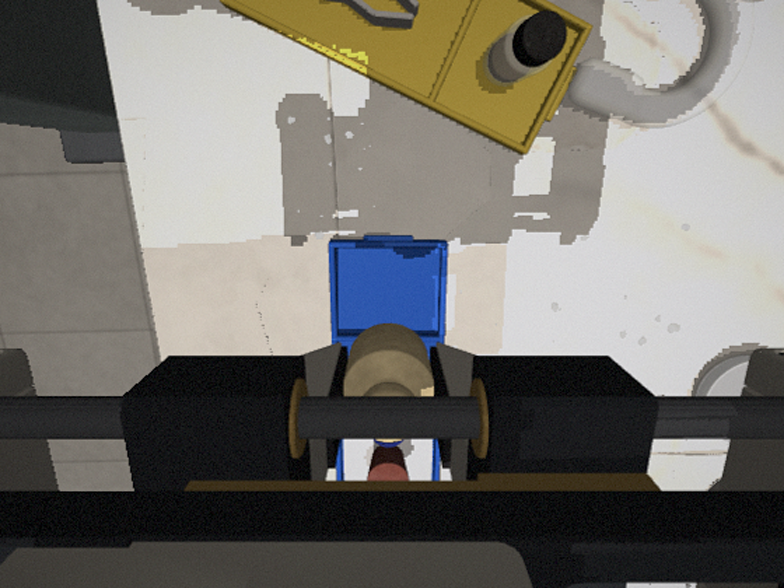

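Brass weight held over the last free pocket, centred. Lowering, releasing and moving back for a check.

```bash
python3 -m creep '1.5 -0.1 0 4 0 0 0;1.5 -0.1 0 7 0 0 0;1.5 -0.1 0 9 0 0 0;1.5 -0.1 0 10.4 0 0 0;1.5 -0.1 0 10.4 0 0 0' 
python3 -m creep '1.5 0 0 0.2 0 0 0;1.5 0 0 0.2 0 0 0;3.5 0 0 0.2 0 0 0;4 0 0 0.2 0 0 0;5 0 0 0.2 0 0 0'
python3 -m creep '5.2 0 0 0 0 0 0;5.2 0 0 -3 0 0 0;5.2 0 0 -7 0 0 0;5.2 0 0 -12 0 0 0;5.2 0 0 -18 0 0 0' 
python3 -m creep '5.2 -6 0 -4 0 0 0;5.2 -12 0 -6 0 0 0;5.2 -18 0 -6 0 0 0;5.2 -18 0 -6 0 0 0;5.2 -18 0 -6 0 0 0'
python3 -c "
from h import *
shot('f1',0)
a=load('f1')[0][:,:,::-1]; t=vision.get_image('top')[:,:,::-1]
cv2.imwrite('pics/f.png',np.vstack([cv2.resize(a[:260],(646,300)),cv2.resize(t[160:280,160:450],(646,267))]))"
```

```text
clock: 38.48
position: [0.5348, -0.2809, 0.0383]
ee_rot: [-2.249, -2.193, 0.001]
force: [-0.5, 0.3, -1.7]
width: 0.335
gripper_force: 30.0
clock: 39.1
position: [0.5352, -0.2811, 0.037]
ee_rot: [2.249, 2.193, 0.0]
force: [-0.6, 0.0, 0.1]
width: 0.5
gripper_force: 0.0
clock: 39.72
position: [0.5343, -0.2809, 0.2177]
ee_rot: [-2.248, -2.192, 0.001]
force: [1.9, -0.9, 0.0]
width: 0.567
gripper_force: 0.0
clock: 40.35
position: [0.5302, -0.461, 0.2761]
ee_rot: [-2.25, -2.191, -0.001]
force: [0.5, 0.8, 0.1]
width: 0.568
gripper_force: 0.0
```

View pics/f.png

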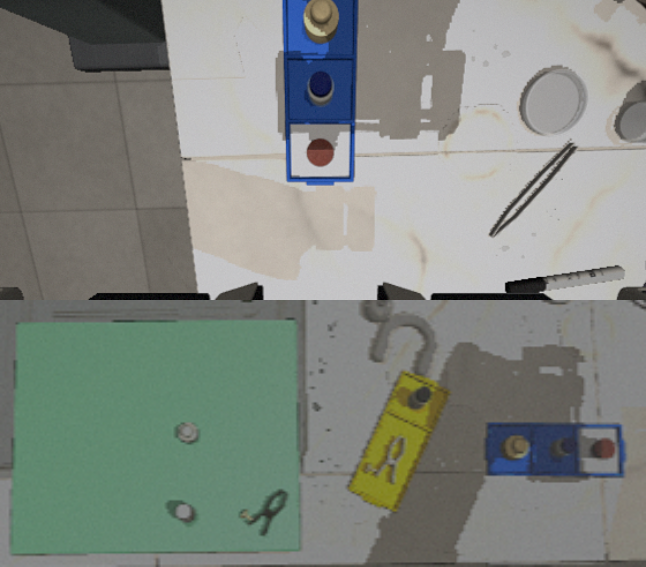

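All five items stand or lie in their pockets (brass 321,18; blue vial 320,87; stopper 320,152; black vial and clamp in the yellow tray). The white vial, grey weight and black clamp are where they were. Handing in.

```bash
python3 -m creep '5.2 0 0 0 0 0 0;5.2 0 0 0 0 0 0;5.2 0 0 0 0 0 0;5.2 0 0 0 0 0 0' >/dev/null; python3 -c "
from cell import job
print(job.sign_off())"
```

```text
the job is handed in; nothing more can be done
None
```

The job is handed in at about 41 s of the 128 s allowed: the last pictures show both kits complete in their pockets and the rest of the stock undisturbed, but the sign-off returned no verdict.

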